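# Find the unlocked lid of the tessera chest and push it open

## Robot

A 6-joint arm with a two-finger parallel gripper is mounted at the origin on the work surface. World frame = base frame: x ahead of the robot, y to its left, z up, the work surface at z = 0. Lengths are in m, angles in rad, forces in N, time in s.
With the tool pointing down it reaches from about 0.375 to 0.75 m from the base axis. Payload 9 kg.
Tool frame: the origin (TCP) lies where the fingers leave the gripper's body, on its centre line; the fingertips stand 73 mm ahead of it and the grasp point (between the pads) lies r.hold_point_z ahead of it (r.hold_point_z is the distance from the TCP to the grasp point, in m); z points along the fingers, y is the line along which they close (so a half turn about z gives the same grasp; the last joint's range is limited). The gripper opens to 85 mm and grips with 20 to 120 N. Pads are 22 mm wide; open, the fingers measure 114 mm over their backs; the gripper's body (76 mm by 85 mm) begins 54 mm behind the grasp point. The pads swing forward as they close: fully open they stand 13 mm farther back than shut.
Start: joints at [-1.446, 0.104, 0.097, 1.564, 0, 1.353], TCP at [0.202, -0.565, 0.304] pointing down, gripper open.
Joint ranges: [-2.99, 2.99], [-0.84, 1.86], [-1.1, 1.16], [-1.84, 2.11], [-1.51, 1.56], [-3.14, 3.14]. Speed limits (rad/s): [2.22, 2.22, 2.57, 3.14, 3.14, 3.14].

## Interface

Orientations are given as a unit quaternion [w, x, y, z].
In Python, from cell import read_state, eyes, workorder, r gives the robot as it stands.
- The arm moves only by the tool drive_tool, never from a script. Its argument "commands" is text: rows parted by semicolons, each of 4 numbers parted by spaces: the shift along the world's x, y, z in m, then the turn about the world's z in rad. In form: dx dy dz twist; .... A call has 1 to 20 rows; each row shifts and turns the commanded pose from where the row before left it; what a row does not reach is not made up. A row lasts 1/8 s, in which the tool goes at most 62.5 mm and 10.7 degrees, less where a joint would pass 70% of its speed; a pose out of reach is approached as far as the arm can. A call is refused whole if a number of a shift passes 0.0625 or a number of a turn 0.188, either way. A call with a gripper value outside its range is refused whole. "jaw" is the closure, from 0 (fully open) to 1 (shut), set as the call begins (left out, the last holds). The fingers move at their own pace and stop on an object; the grip force is fixed at half the most. Time passes only in rows, so rows that do not move let the fingers close. It gives the time, the measured TCP pose, the force, the opening and the grip force at its end, in the units of the state.
- read_state(): the state, without advancing time (a new reading comes with each control period).
- eyes.snapshot(name): name is "scene" or "side" or "wrist"; returns a dict with "img" (384x512x3 uint8, red, green, blue), "fx", "fy", "cx", "cy" (pixels), "world_from_camera" (4x4, takes a point from camera to world coordinates). Camera axes: x right, y up, looking along -z (the intrinsics and any distortion apply to the point x, -y, -z); pixel columns grow to the right and rows downward; lengths in m; the calibration is good to about 2 mm. A picture is of the moment at which its call begins. There is no depth.
- workorder.job_done(): hands the job in; it is judged then, once.
The state is a dict: "t": time; "joint_positions": joint angles; "dq": joint speeds; "joint_torque": joint torques, N m; "tcp_pos": TCP position; "orientation": TCP orientation; "force": force on the tool from outside, world axes, zero at the start; "ft_torque": the same for the moment, N m; "finger_gap": finger opening in m; "gripper_force": force on a finger pad.
Only numpy, scipy, OpenCV 4.12 (cv2) and the standard library are available. Lean on these libraries where they do the work, as an engineer would, in place of code of your own. Each camera call takes 0.05 s, during which the arm holds its last target. There are 200 camera calls.

## Task

One of the four lids of the walnut tessera chest has been left unlocked so that its well can be refilled, but all four are shut and look alike. With your fingertips press gently on the brass disc of one lid after another until you find the one that rocks, then push that lid over until it stands upright, and leave it standing open with the other three shut. Grip and lift nothing, do not force the locked lids, and leave everything else on the shelf and chest where it is.

Things in the scene. Friction and masses are not known exactly. Their poses are not given: they have to be found in the camera images.
- chest: Low walnut tessera chest fixed on the shelf, 220 mm (its x) by 408 mm (its y), flat top 80 mm above the shelf; origin at the centre of its underside, x pointing from its labelled front to its back, y along the row of lids, z up. From the front: a 30 mm rail, the four lids, then a fixed lock ledge 74 mm deep with a keyhole behind each lid and small things lying on it.
- lid_1 (a joint): Angle (rad) of lid 1, at the chest's +y end. 0 is shut and flush; it grows as the brass end sinks into the well and the front edge rises; the stop is at 1.75, just past upright (1.57). A locked lid only yields some 0.03 under 10 N against its sprung lock, and shuts again. The unlocked one tips under some 2 to 5 N on its brass disc, and its stiff pin (0.04 N m) holds it at whatever angle it is left.
- lid_2 (a joint): Angle (rad) of lid 2, the same in every way as lid 1; the lids follow in order towards the chest's -y, 96 mm apart.
- lid_3 (a joint): Angle (rad) of lid 3, the same in every way as lid 1; the lids follow in order towards the chest's -y, 96 mm apart.
- lid_4 (a joint): Angle (rad) of lid 4, the same in every way as lid 1; it lies at the chest's -y end.
- lid_1_press (a point): Centre of the flush brass disc (24 mm) on lid 1's top face, mid-width, near its back end; moves with the lid. Each lid is walnut, 112 mm (chest x) by 80 mm by 10 mm. It turns on a pin along the chest's y, 5 mm below the top face and 27 mm in front of the disc's centre; 45 mm of the lid lies behind the pin and 67 mm in front. The well is 60 mm deep below it.
- lid_1_edge (a point): Middle of lid 1's front edge (the end that rises), at half thickness, 67 mm from the pin; moves with the lid.
- lid_2_press (a point): Centre of the flush brass disc (24 mm) on lid 2's top face, mid-width, near its back end; moves with the lid. The pin lies 27 mm in front of it.
- lid_2_edge (a point): Middle of lid 2's front edge (the end that rises), at half thickness, 67 mm from the pin; moves with the lid.
- lid_3_press (a point): Centre of the flush brass disc (24 mm) on lid 3's top face, mid-width, near its back end; moves with the lid. The pin lies 27 mm in front of it.
- lid_3_edge (a point): Middle of lid 3's front edge (the end that rises), at half thickness, 67 mm from the pin; moves with the lid.
- lid_4_press (a point): Centre of the flush brass disc (24 mm) on lid 4's top face, mid-width, near its back end; moves with the lid. The pin lies 27 mm in front of it.
- lid_4_edge (a point): Middle of lid 4's front edge (the end that rises), at half thickness, 67 mm from the pin; moves with the lid.
- lump: Gilt smalti lump, about 56 mm across and 35 mm high, loose on the lock ledge; origin at the centre of its underside.
- shard: Green bottle-glass shard with polished edges, about 54 mm across and 9 mm thick, loose on the lock ledge; origin at the centre of its underside.
- cup: Pewter cup, 72 mm across and 85 mm high, standing loose on the shelf; origin at the centre of its foot. Fixed equipment up to 140 mm high stands farther out at both sides (a tile spinner wheel, a cutting block) and along the back of the shelf.
- soapstone: Grey-green soapstone rubbing block, 100 x 45 x 26 mm, loose on the shelf; origin at the centre of its underside.
- nippers: Wheeled tile nippers with red handles, about 180 mm long, lying loose on the shelf; origin on the underside near mid-length.
- brush: Flat dusting brush lying loose on the shelf; origin on the underside.

How it is judged:
On the way, in this order (a step that is already met when the one before it is completed fails the run):
1. the unlocked lid rocks under the fingers (((value of joint lid_1 above 0.2 rad and contact force between the fingers and lid_1_c0 above 0.3 N) or (value of joint lid_2 above 0.2 rad and contact force between the fingers and lid_2_c0 above 0.3 N) or (value of joint lid_3 above 0.2 rad and contact force between the fingers and lid_3_c0 above 0.3 N) or (value of joint lid_4 above 0.2 rad and contact force between the fingers and lid_4_c0 above 0.3 N))), for 0.05 s.
2. that lid has been pushed over to stand upright (((value of joint lid_1 above 1.4 rad and value of joint each of lid_2, lid_3, lid_4 below 0.1 rad) or (value of joint lid_2 above 1.4 rad and value of joint each of lid_1, lid_3, lid_4 below 0.1 rad) or (value of joint lid_3 above 1.4 rad and value of joint each of lid_1, lid_2, lid_4 below 0.1 rad) or (value of joint lid_4 above 1.4 rad and value of joint each of lid_1, lid_2, lid_3 below 0.1 rad))), for 0.2 s.
At the end, for the whole second after the job is handed in: One lid stands open at 1.4 rad (80 degrees) or more and is still, the other three are shut (under 0.1 rad), and every loose thing is within 30 mm of where it began (((value of joint lid_1 above 1.4 rad and value of joint each of lid_2, lid_3, lid_4 below 0.1 rad and velocity of joint lid_1 between -0.05 and 0.05 rad/s) or (value of joint lid_2 above 1.4 rad and value of joint each of lid_1, lid_3, lid_4 below 0.1 rad and velocity of joint lid_2 between -0.05 and 0.05 rad/s) or (value of joint lid_3 above 1.4 rad and value of joint each of lid_1, lid_2, lid_4 below 0.1 rad and velocity of joint lid_3 between -0.05 and 0.05 rad/s) or (value of joint lid_4 above 1.4 rad and value of joint each of lid_1, lid_2, lid_3 below 0.1 rad and velocity of joint lid_4 between -0.05 and 0.05 rad/s)) and distance of each of lump, shard, cup, soapstone, nippers, brush from where it was at the start of the episode below 0.03 m); the robot touches nothing.
It fails at once if a lid is pressed or pushed with more than 60 N (contact force between the fingers and lid_1_c0 above 60 N or contact force between the fingers and lid_1_c1 above 60 N or contact force between the fingers and lid_2_c0 above 60 N or contact force between the fingers and lid_2_c1 above 60 N or contact force between the fingers and lid_3_c0 above 60 N or contact force between the fingers and lid_3_c1 above 60 N or contact force between the fingers and lid_4_c0 above 60 N or contact force between the fingers and lid_4_c1 above 60 N).
It fails at once if a lid is gripped between the fingers (both of its faces held at once) ((contact force between the fingers and lid_1_c0 above 2 N and contact force between the fingers and lid_1_c1 above 2 N) or (contact force between the fingers and lid_2_c0 above 2 N and contact force between the fingers and lid_2_c1 above 2 N) or (contact force between the fingers and lid_3_c0 above 2 N and contact force between the fingers and lid_3_c1 above 2 N) or (contact force between the fingers and lid_4_c0 above 2 N and contact force between the fingers and lid_4_c1 above 2 N)).
It fails at once if a loose thing is pushed away, lifted or carried (more than 30 mm) (distance of any of lump, shard, cup, soapstone, nippers, brush from where it was at the start of the episode above 0.03 m).
It fails at once if the pewter cup is tipped (angle between cup's own z axis and vertical above 0.5 rad).
It also fails if it takes over 48 s, if anything falls off the work surface, if the arm or the gripper's body presses on something with over 40 N, if the wrist force passes 120 N, or if a joint passes its speed limit or range.

## Working session

There is one attempt and no reset: what is moved stays moved. The work goes in short steps, Python scripts to look and compute and a tool call to move; the robot and the scene stay as the last step left them, time stands still between calls to the robot, and variables do not carry over. Pictures are saved under pics/ and viewed, at most 10 in all, crops included, and the job is handed in when it is done.

Besides the shell and the picture viewer there is one more tool, called after "Emit:" in YAML: its name, and indented under it one key for each argument. drive_tool: Moves the arm, as the interface text tells. Its arguments: {"type":"object","properties":{"commands":{"type":"string"},"jaw":{"type":"number"}},"required":["commands"]}

```bash
mkdir -p pics; python3 - <<'E'
from cell import read_state, eyes, workorder, r
import cv2, numpy as np
for n in ("scene","side"):
    s=eyes.snapshot(n); cv2.imwrite(f"pics/{n}0.png",cv2.resize(s["img"][:,:,::-1],(800,600),interpolation=cv2.INTER_CUBIC))
    print(n,s["fx"],s["fy"],s["cx"],s["cy"],np.round(s["world_from_camera"],3).tolist(), s.keys())
print(r.hold_point_z,read_state())
E
```

```text
scene 359.3431590340291 359.3431590340291 254.09999191869636 196.15231237083873 [[-0.415, -0.78, 0.469, 0.962], [0.91, -0.355, 0.215, 0.205], [-0.001, 0.516, 0.857, 0.937], [0.0, 0.0, 0.0, 1.0]] dict_keys(['img', 'fx', 'fy', 'cx', 'cy', 'world_from_camera'])
side 436.1416121304651 436.1416121304651 255.7048836371119 189.38760165181662 [[-0.903, 0.326, -0.279, 0.068], [-0.429, -0.683, 0.591, 0.865], [0.002, 0.653, 0.757, 1.158], [0.0, 0.0, 0.0, 1.0]] dict_keys(['img', 'fx', 'fy', 'cx', 'cy', 'world_from_camera'])
0.0539 {'t': 0.1, 'joint_positions': array([-1.44569365e+00,  1.04676551e-01,  9.65759746e-02,  1.56387484e+00,
        1.84907248e-06,  1.35308840e+00]), 'dq': array([ 9.26320175e-04, -2.15175172e-03,  2.00075800e-03, -8.80066943e-04,
       -8.19041549e-05,  5.61274993e-04]), 'joint_torque': array([ 5.92199794e-03, -5.58213294e+01,  5.04714811e+01,  1.32713816e-02,
       -2.62175508e-04, -4.32096044e-06]), 'tcp_pos': array([ 0.2016613 , -0.56488839,  0.3031943 ]), 'orientation': array([-5.88868967e-04,  9.85345870e-01,  1.70567195e-01,  2.82112068e-05]), 'force': array([0.08207787, 0.19684928, 0.1847989 ]), 'ft_torque': array([ 0.01975175, -0.04270181,  0.06006314]), 'gripper_force': 0.0, 'finger_gap': 0.08530265765205025}
```

View pics/scene0.png

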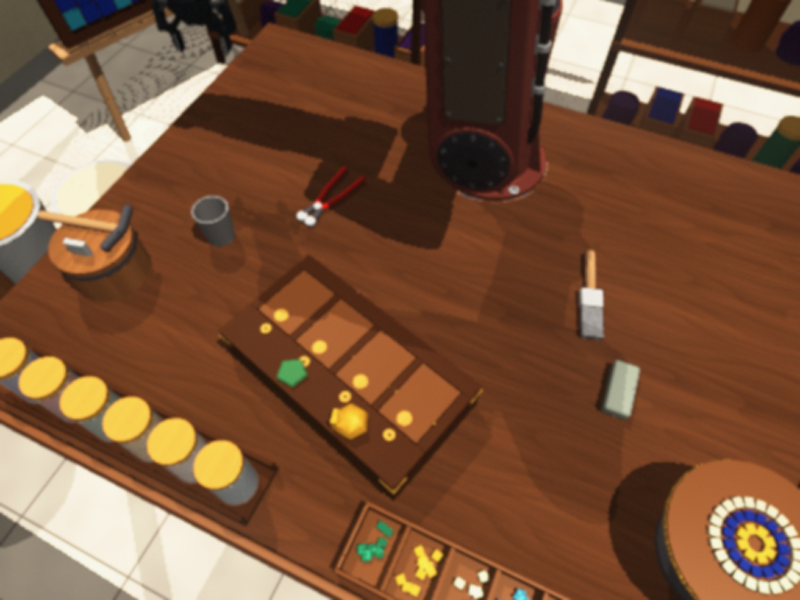

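View pics/side0.png

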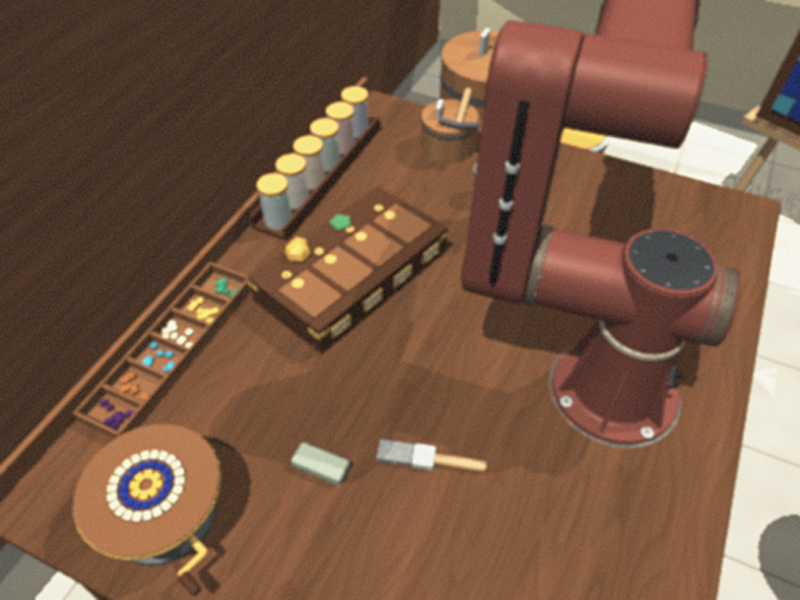

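The scene view shows the discs at about (281,315), (319,347), (360,382) and (404,418) in the 800×600 picture, with the shard at (292,372) and the lump at (350,420) on the ledge. In the side view the discs are at about (390,214), (361,237), (330,259) and (298,284).

```bash
cat > h.py <<'E'
import numpy as np, cv2
from cell import read_state, eyes
def cast(s,u,v,z):
    T=np.array(s["world_from_camera"]);d=T[:3,:3]@np.array([(u-s["cx"])/s["fx"],-(v-s["cy"])/s["fy"],-1]);o=T[:3,3]
    return o+d*(z-o[2])/d[2]
def blobs(s,lo=(18,120,130),hi=(32,255,255),amin=8):
    hsv=cv2.cvtColor(s["img"],cv2.COLOR_RGB2HSV);m=cv2.inRange(hsv,np.array(lo),np.array(hi))
    n,l,st,c=cv2.connectedComponentsWithStats(m);return [(c[i],st[i,4]) for i in range(1,n) if st[i,4]>=amin]
E
python3 - <<'E'
from h import *
P={}
for n,ap in (("scene",[(281,315),(319,347),(360,382),(404,418)]),("side",[(390,214),(361,237),(330,259),(298,284)])):
    s=eyes.snapshot(n);b=blobs(s)
    L=[]
    for a in ap:
        c,ar=min(b,key=lambda q:np.hypot(*(q[0]-np.array(a)*.64)))
        w=cast(s,*c,.08);L.append(w);print(n,np.round(c,1),ar,np.round(w,4))
    L=np.array(L);P[n]=L;print(np.linalg.norm(np.diff(L,axis=0),axis=1), np.polyfit(range(4),L[:,:2],1))
    for nm,lo,hi in (("green",(50,80,50),(90,255,255)),("yel",(15,120,130),(32,255,255))):
        for c,ar in blobs(s,lo,hi,40):
            w=cast(s,*c,.095)
            if np.linalg.norm(w[:2]-L.mean(0)[:2])<.25: print(nm,np.round(c),ar,np.round(w,3))
E
```

```text
scene [179.1 201.4] 56 [ 0.5944 -0.1914  0.08  ]
scene [203.9 221.6] 62 [ 0.621  -0.0992  0.08  ]
scene [230.1 243.7] 68 [ 0.6492 -0.007   0.08  ]
scene [258.3 267.2] 72 [0.6766 0.0849 0.08  ]
[0.09597401 0.09638284 0.09591207] [[ 0.02747114  0.09210769]
 [ 0.59410093 -0.19131846]]
green [186. 238.] 216 [ 0.687 -0.112  0.095]
yel [179. 201.] 77 [ 0.6   -0.184  0.095]
yel [169. 210.] 54 [ 0.634 -0.195  0.095]
yel [204. 222.] 87 [ 0.627 -0.094  0.095]
yel [195. 230.] 44 [ 0.658 -0.103  0.095]
yel [230. 244.] 89 [ 0.654 -0.003  0.095]
yel [223. 267.] 474 [0.716 0.008 0.095]
yel [258. 267.] 96 [0.682 0.087 0.095]
yel [249. 278.] 68 [0.715 0.077 0.095]
yel [139. 297.] 819 [ 0.863 -0.136  0.095]
side [248.8 137.2] 20 [ 0.5969 -0.1928  0.08  ]
side [230.8 151. ] 21 [ 0.6223 -0.1004  0.08  ]
side [211.2 165.5] 25 [ 0.6501 -0.0088  0.08  ]
side [190.5 180.5] 24 [0.6784 0.0813 0.08  ]
[0.09579725 0.09574393 0.09442388] [[ 0.02724187  0.09137956]
 [ 0.59605793 -0.19222911]]
green [217. 142.] 89 [ 0.679 -0.109  0.095]
yel [246. 135.] 73 [ 0.604 -0.183  0.095]
yel [190. 159.] 203 [0.722 0.008 0.095]
yel [190. 181.] 40 [0.67  0.094 0.095]
```

Emit:
drive_tool:
  commands: "0.028 0.0266 0 0.18;0.028 0.0266 0 0.18;0.028 0.0266 0 0.18;0.028 0.0266 0 0.18;0.028 0.0266 0 0.18;0.028 0.0266 0 0.18;0.028 0.0266 0 0.18;0.028 0.0266 0 0.18;0.028 0.0266 0 0.18;0.028 0.0266 0 0.18;0.028 0.0266 -0.02 0.18;0.028 0.0266 -0.03 0.18;0.028 0.0266 -0.03 0.18;0.028 0.0266 -0.03 0.18;0 0 0 0;0 0 0 0"
  jaw: 1

```text
t: 2.2
tcp_pos: [0.5936, -0.1929, 0.1942]
orientation: [-0.0, 0.14, 0.99, -0.0]
force: [-0.2, 0.5, 0.0]
finger_gap: -0.0
gripper_force: 0.0
```

Emit:
drive_tool:
  commands: "0.002 0.001 -0.02 0;0 0 -0.015 0;0 0 -0.004 0;0 0 -0.003 0;0 0 0 0;0 0 0 0"

```text
t: 2.95
tcp_pos: [0.5959, -0.1919, 0.1525]
orientation: [0.0, 0.139, 0.99, -0.0]
force: [-1.2, -0.3, 3.2]
finger_gap: 0.0002
gripper_force: 1.4
```

```bash
python3 - <<'E'
from h import *
s=eyes.snapshot("scene");im=s["img"][120:330,110:330,::-1]
cv2.imwrite("pics/t1.png",cv2.resize(im,None,fx=2.7,fy=2.7,interpolation=cv2.INTER_CUBIC))
E
```

```text
(no output)
```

View pics/t1.png

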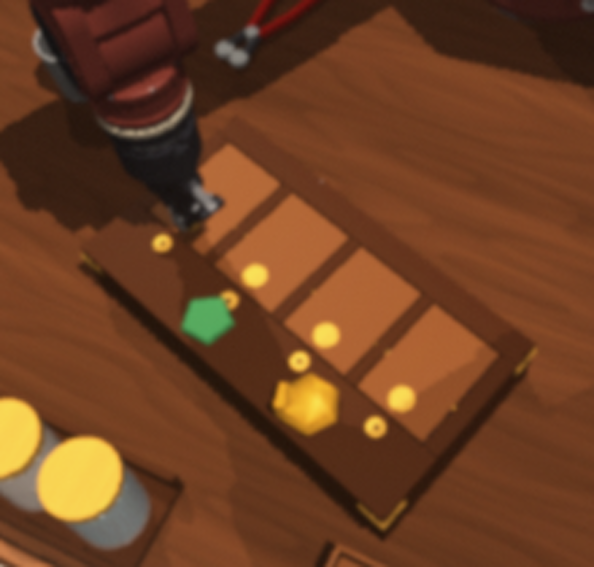

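The fingertips sit on lid 4's disc, at about (195,215) in the crop. Contact force is 3 N, so I press slightly more.

Emit:
drive_tool:
  commands: "0 0 -0.001 0;0 0 0 0"

```text
t: 3.25
tcp_pos: [0.596, -0.1919, 0.1519]
orientation: [0.001, 0.139, 0.99, -0.0]
force: [-2.4, 0.5, 6.3]
finger_gap: 0.0001
gripper_force: 3.6
```

Emit:
drive_tool:
  commands: "0 0 -0.001 0;0 0 0 0"

```text
t: 3.5
tcp_pos: [0.596, -0.1919, 0.1515]
orientation: [0.001, 0.139, 0.99, -0.0]
force: [-5.0, 0.9, 11.7]
finger_gap: 0.0003
gripper_force: 5.6
```

Lid 4 is locked, so I go on to lid 3.

Emit:
drive_tool:
  commands: "0 0 0.015 0;0 0 0.005 0;0.0135 0.046 0 0;0.0135 0.046 0 0;0 0 0 0;0 0 -0.012 0;0 0 -0.005 0;0 0 -0.002 0;0 0 0 0"

```text
t: 4.62
tcp_pos: [0.6223, -0.1005, 0.1517]
orientation: [-0.0, 0.14, 0.99, 0.0]
force: [-5.2, 2.4, 10.8]
finger_gap: -0.0001
gripper_force: 5.1
```

Emit:
drive_tool:
  commands: "0 0 0.015 0;0 0 0.005 0;0.0135 0.046 0 0;0.0135 0.046 0 0;0 0 0 0;0 0 -0.012 0;0 0 -0.005 0;0 0 -0.002 0;0 0 0 0"

```text
t: 5.75
tcp_pos: [0.6495, -0.0083, 0.1518]
orientation: [-0.0, 0.139, 0.99, 0.0]
force: [-0.6, -0.3, 0.2]
finger_gap: -0.0001
gripper_force: 0.0
```

Emit:
drive_tool:
  commands: "0 0 -0.002 0;0 0 -0.002 0;0 0 -0.002 0;0 0 -0.002 0;0 0 0 0"

```text
t: 6.38
tcp_pos: [0.6497, -0.0077, 0.1437]
orientation: [0.0, 0.139, 0.99, 0.0]
force: [1.3, -0.7, 1.1]
finger_gap: -0.0001
gripper_force: 0.7
```

Lid 2 gives way, so it is the unlocked one. I keep pressing.

Emit:
drive_tool:
  commands: "0 0 -0.002 0;0 0 -0.002 0;0 0 -0.002 0;0 0 -0.002 0;0 0 -0.002 0;0 0 -0.002 0;0 0 0 0"

```text
t: 7.25
tcp_pos: [0.6496, -0.0077, 0.1316]
orientation: [-0.0, 0.139, 0.99, 0.0]
force: [0.7, 0.5, 1.0]
finger_gap: -0.0
gripper_force: 0.4
```

```bash
python3 - <<'E'
from h import *
o=[]
for n,y,x in (("scene",130,120),("side",70,140)):
    s=eyes.snapshot(n);o.append(cv2.resize(s["img"][y:y+190,x:x+160,::-1],None,fx=2.5,fy=2.5,interpolation=cv2.INTER_CUBIC))
cv2.imwrite("pics/t2.png",np.hstack(o))
E
```

```text
(no output)
```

View pics/t2.png

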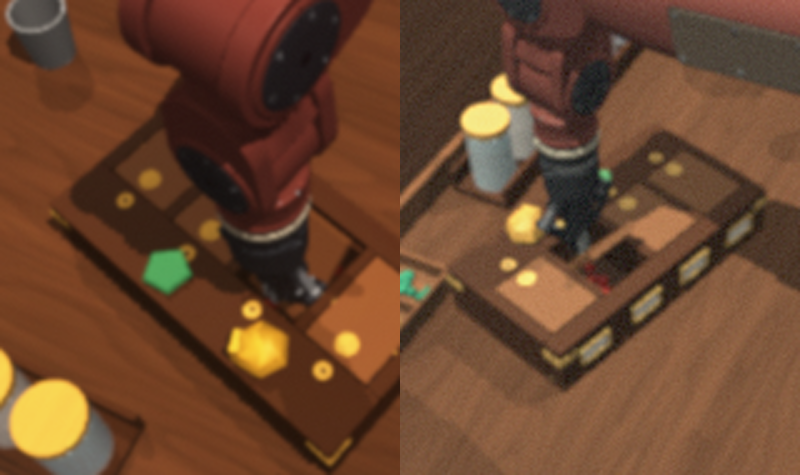

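Lid 2 stands at roughly 55° with the finger on its sunken end, around (300,285) in the left half of the picture, and nothing else has moved. Next I go over it to the front side.

Emit:
drive_tool:
  commands: "0 0 0.04 0;0 0 0.06 0;0 0 0 0;-0.033 0.01 0 0;-0.033 0.01 0 0;-0.033 0.01 0 0;0 0 0 0;0 0 -0.03 0;0 0 -0.028 0;0 0 0 0"

```text
t: 8.6
tcp_pos: [0.5495, 0.0224, 0.1713]
orientation: [-0.002, 0.139, 0.99, 0.0]
force: [-0.3, -0.1, -0.1]
finger_gap: 0.0001
gripper_force: 0.0
```

```bash
python3 - <<'E'
from h import *
o=[]
for n,y,x in (("scene",130,120),("side",70,140)):
    s=eyes.snapshot(n);o.append(cv2.resize(s["img"][y:y+190,x:x+160,::-1],None,fx=2.5,fy=2.5,interpolation=cv2.INTER_CUBIC))
cv2.imwrite("pics/t3.png",np.hstack(o))
E
```

```text
(no output)
```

View pics/t3.png

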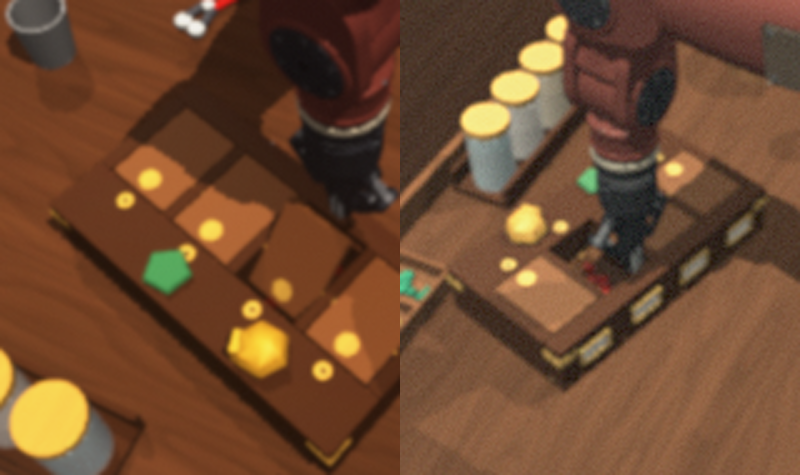

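The lid is tilted with its disc at (282,291), and the fingers are on the front side with the way clear. Now I push back along chest +x.

Emit:
drive_tool:
  commands: "0.0074 -0.0022 0 0;0.0074 -0.0022 0 0;0.0074 -0.0022 0 0;0.0074 -0.0022 0 0;0.0074 -0.0022 0 0;0.0074 -0.0022 0 0;0.0037 -0.0011 0 0;0.0037 -0.0011 0 0;0 0 0 0"

```text
t: 9.82
tcp_pos: [0.6036, 0.0065, 0.1752]
orientation: [0.001, 0.139, 0.99, -0.0]
force: [-0.8, -0.5, 6.9]
finger_gap: -0.0
gripper_force: 0.3
```

Emit:
drive_tool:
  commands: "0 0 0 0;0 0 0 0"

```text
t: 10.07
tcp_pos: [0.6035, 0.0066, 0.1752]
orientation: [0.001, 0.139, 0.99, -0.0]
force: [-1.1, -0.5, 6.2]
finger_gap: -0.0001
gripper_force: 0.3
```

```bash
python3 - <<'E'
from h import *
o=[]
for n,y,x in (("scene",130,120),("side",70,140)):
    s=eyes.snapshot(n);o.append(cv2.resize(s["img"][y:y+190,x:x+160,::-1],None,fx=2.5,fy=2.5,interpolation=cv2.INTER_CUBIC))
cv2.imwrite("pics/t4.png",np.hstack(o))
E
```

```text
(no output)
```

View pics/t4.png

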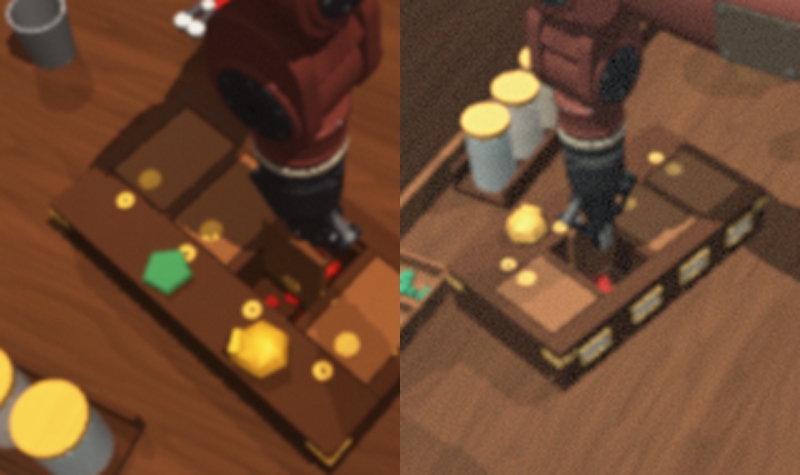

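Emit:
drive_tool:
  commands: "0 0 0.008 0;0 0 0.007 0;0.003 -0.001 0 0;0.003 -0.001 0 0;0 0 0 0"

```text
t: 10.8
tcp_pos: [0.6086, 0.0048, 0.1885]
orientation: [-0.0, 0.139, 0.99, 0.0]
force: [0.3, -0.5, 0.6]
finger_gap: 0.0002
gripper_force: 0.0
```

Emit:
drive_tool:
  commands: "0.002 -0.0005 0 0;0.002 -0.0005 0 0;0 0 0 0;0 0 0 0"

```text
t: 11.3
tcp_pos: [0.6126, 0.0039, 0.189]
orientation: [0.0, 0.139, 0.99, 0.0]
force: [-0.2, 0.1, -0.6]
finger_gap: -0.0002
gripper_force: 0.0
```

Now I back off toward the front, rise and look.

Emit:
drive_tool:
  commands: "-0.01 0.003 0 0;-0.02 0.006 0 0;-0.03 0.009 0 0;-0.03 0.009 0.03 0;0 0 0.05 0;0 -0.05 0.05 0;0 -0.06 0.03 0;0 -0.06 0 0;0 -0.06 0 0;0 -0.06 0 0;0 0 0 0;0 0 0 0"

```text
t: 12.8
tcp_pos: [0.5221, -0.2488, 0.3411]
orientation: [-0.0, 0.139, 0.99, 0.0]
force: [-0.1, 0.1, 0.4]
finger_gap: 0.0002
gripper_force: 0.0
```

```bash
python3 - <<'E'
from h import *
o=[]
for n,y,x in (("scene",130,120),("side",70,140)):
    s=eyes.snapshot(n);o.append(cv2.resize(s["img"][y:y+190,x:x+160,::-1],None,fx=2.5,fy=2.5,interpolation=cv2.INTER_CUBIC))
cv2.imwrite("pics/t5.png",np.hstack(o))
E
```

```text
(no output)
```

View pics/t5.png

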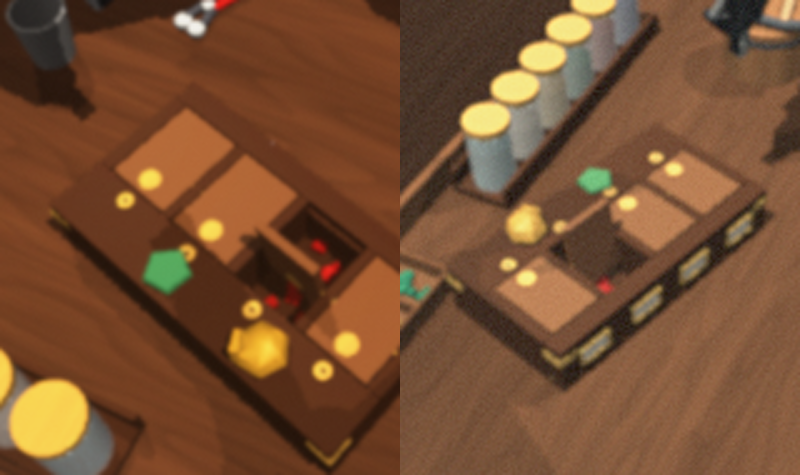

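The lid stands about upright, its top edge running from (255,232) to (320,283) in the left half. The other three lids are shut and the ledge items haven't moved. I check the angle numerically.

```bash
python3 - <<'E'
from h import *
s=eyes.snapshot("scene");T=np.linalg.inv(s["world_from_camera"])
ex=np.array([.958,-.286,0]);ey=np.array([.286,.958,0]);pin=np.array([.624,0,.075])
for th in (1.3,1.4,1.5,1.6,1.7):
    for f in (5,-5):
        row=[]
        for y in (-.04,.04):
            p=pin+ey*y+ex*(-.067*np.cos(th)+f/1e3*np.sin(th))+np.array([0,0,.067*np.sin(th)+f/1e3*np.cos(th)])
            c=T[:3,:3]@p+T[:3,3];row+=[s["cx"]-s["fx"]*c[0]/c[2],s["cy"]+s["fy"]*c[1]/c[2]]
        print(th,"back" if f>0 else "front",np.round(row,1),"crop",np.round((np.array(row)-[120,130,120,130])*2.5))
cv2.imwrite("pics/t6.png",cv2.resize(s["img"][205:265,205:275,::-1],None,fx=8,fy=8,interpolation=cv2.INTER_CUBIC))
E
```

```text
1.3 back [227.6 213.3 251.5 232.3] crop [269. 208. 329. 256.]
1.3 front [230.3 211.3 254.1 230.1] crop [276. 203. 335. 250.]
1.4 back [225.7 214.9 249.7 234. ] crop [264. 212. 324. 260.]
1.4 front [228.5 212.6 252.3 231.5] crop [271. 206. 331. 254.]
1.5 back [223.9 216.6 247.8 235.8] crop [260. 216. 320. 265.]
1.5 front [226.6 214.1 250.5 233.1] crop [267. 210. 326. 258.]
1.6 back [222.  218.5 246.  237.8] crop [255. 221. 315. 270.]
1.6 front [224.8 215.7 248.7 234.9] crop [262. 214. 322. 262.]
1.7 back [220.2 220.4 244.1 239.9] crop [251. 226. 310. 275.]
1.7 front [222.9 217.5 246.9 236.8] crop [257. 219. 317. 267.]
```

View pics/t6.png

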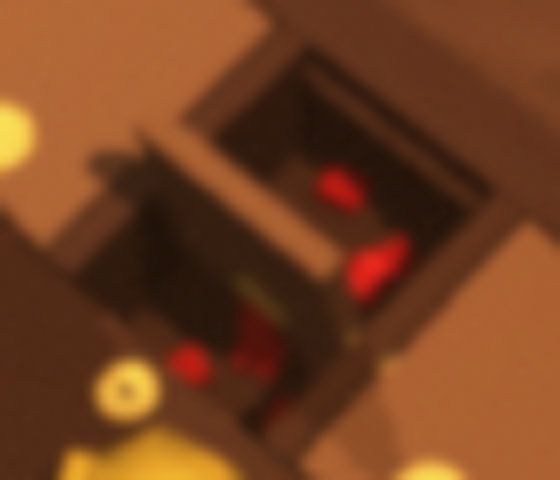

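The close-up puts the back edge corners at about (223,222) and (246,240) in the image, which fits roughly 1.6 rad, well above 1.4. I hand the job in.

```bash
python3 -c "
from cell import workorder;print(workorder.job_done())"
```

```text
the job is handed in; nothing more can be done
None
```

Lid 2 rocked, so it was the unlocked one: I pushed it upright to about 1.6 rad (estimated from the camera image) and handed the job in, with lids 1, 3 and 4 shut, the ledge items looking undisturbed, lid 1 never tested and no verdict returned.

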